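# Count loudspeaker capsules into the catch slot

### The arm

A 6-joint arm with a two-finger parallel gripper is mounted at the origin on the work surface. World frame = base frame: x ahead of the robot, y to its left, z up, the work surface at z = 0. Lengths are in m, angles in degrees, forces in N, time in s.
With the tool pointing down it reaches from about 0.4 to 0.825 m from the base axis. Payload 7 kg.
Tool frame: the origin (TCP) lies between the finger pads; the fingertips stand 22 mm ahead of it and the grasp point (between the pads) lies 3 mm ahead of it; z points along the fingers, y is the line along which they close (so a half turn about z gives the same grasp; the last joint's range is limited). The gripper opens to 88 mm and grips with 3 to 60 N. Pads are 19 mm wide; open, the fingers measure 130 mm over their backs; the gripper's body (78 mm by 193 mm) begins 47 mm behind the grasp point.
Start: joints at [-59.181, 20.546, 0.682, 0, -70.136, -16.507], TCP at [0.167, -0.654, 0.249] pointing down, gripper open.
Joint ranges: [-176.03, 176.03], [-82.01, 121.73], [-58.28, 71.71], [-173.87, 95.51], [-174.79, -0.11], [-173.66, 173.66]. Speed limits (degrees/s): [136.94, 136.94, 172.46, 180, 180, 180].

### API

Orientations are given as [roll, pitch, yaw] about the fixed x, y, z axes, in that order (R = Rz(yaw) Ry(pitch) Rx(roll)).
In Python, from plant import ctrl gives the robot as it stands.
- The arm moves only by the tool apply_moves, never from a script. Its argument "targets" is a list of rows, each an object with "travel": the shift along the tool's x, y, z in mm, a list of three; "roll": the turn about the tool's z in degrees; "jaw": the finger opening in mm, from 0 to 87.6. In form: [{"travel": [tx, ty, tz], "roll": roll, "jaw": jaw}, ...]. A call has 1 to 10 rows; each row shifts and turns the commanded pose from where the row before left it, along the tool's axes as they then stand; what a row does not reach is not made up. A row lasts 1/10 s, in which the tool goes at most 50 mm and 8.59 degrees, less where a joint would pass 70% of its speed; a pose out of reach is approached as far as the arm can. A call with a gripper value outside its range is refused whole. The fingers move at their own pace and stop on an object; the grip force is fixed at half the most. Time passes only in rows, so rows that do not move let the fingers close. It gives the time, the measured TCP pose, the force, the opening and the grip force at its end, in the units of the state.
- ctrl.get_obs(): the state, without advancing time (a new reading comes with each control period).
- ctrl.snapshot(name): name is "side" or "top" or "wrist"; returns the picture (400x640x3 uint8, red, green, blue); there is no depth.
- ctrl.calibration(name): a dict with "K" (3x3 intrinsics, pixels), "extrinsics" (4x4, takes a point from camera to world coordinates); the wrist camera has in their place "hand_eye" (4x4, takes a point from camera to tool coordinates, whose origin is the TCP and whose axes are the flange's). Camera axes: x right, y down, z forward; pixel columns grow to the right and rows downward; lengths in m; the calibration is good to about 2 mm. A picture is of the moment at which its call begins: read the wrist's pose just before it. calibration takes no time and is no camera call.
- ctrl.close_job(): hands the job in; it is judged then, once.
The state is a dict: "clock": time; "joint_pos": joint angles; "qvel": joint speeds; "tau": joint torques, N m; "tool_pos": TCP position; "orientation": TCP orientation; "force": force on the tool from outside, world axes, zero at the start; "moment": the same for the moment, N m; "opening": finger opening in m; "gripper_force": force on a finger pad.
Only numpy, scipy, OpenCV 4.12 (cv2) and the standard library are available. Lean on these libraries where they do the work, as an engineer would, in place of code of your own. Each camera call takes 0.05 s, during which the arm holds its last target. There are 200 camera calls.

### The job

Sweep the three round loudspeaker capsules across the counting tray with your fingertips, one at a time, through the narrow gate in the tray's rim so that each drops into the catch slot behind it. Push them gently along the floor of the tray, never pinch or lift them. The square buzzer stays on the tray, and the screwdriver, pot and ear cup beside it are left alone.

Things in the scene. Friction and masses are not known exactly. Their poses are not given: they have to be found in the camera images.
- tray: fixed grey plastic counting tray, z up. Origin at table height. In its own axes: level floor 60 mm above the table, inside x -130 to 130 mm, y -100 to 110 mm; a rim 4 mm thick stands 14 mm above the floor all round. The gate is a gap in the -y rim at x = 0. Beyond it lies the catch slot.
- gate (a point): middle of the gate, at floor height on the rim's inner face (tray x 0, y -100 mm), axes as the tray's; parts leave to -y. 42 mm wide, rim 4 mm thick; lips as high as the rim flare at 45 degrees 10 mm into the tray, to 31 mm either side. The floor ends at this point: a part whose centre is pushed well past it tips and drops into the slot, so the fingers need not enter the gate.
- slot (a point): middle of the floor of the catch slot, an open-topped grey pocket behind the gate: tray x -30 to 30 mm, y -104 to -192 mm, floor 4 mm and walls 80 mm above the table
- capsule1: round loudspeaker capsule, a solid steel disc 30 mm in diameter and 12 mm thick with a dark mesh disc on its top, about 25 g (18 to 35 g), lying flat and loose on the tray floor with free space around it; slides when pushed. Origin at its centre, half-way up. Which of the four part places on the tray it lies in varies.
- capsule2: round loudspeaker capsule, a solid steel disc 30 mm in diameter and 12 mm thick with a dark mesh disc on its top, about 25 g (18 to 35 g), lying flat and loose on the tray floor with free space around it; slides when pushed. Origin at its centre, half-way up. Which of the four part places on the tray it lies in varies.
- capsule3: round loudspeaker capsule, a solid steel disc 30 mm in diameter and 12 mm thick with a dark mesh disc on its top, about 25 g (18 to 35 g), lying flat and loose on the tray floor with free space around it; slides when pushed. Origin at its centre, half-way up. Which of the four part places on the tray it lies in varies.
- block: square steel buzzer, 27 x 27 mm and 12 mm thick with a dark square on its top, about 30 g, loose on the tray floor in one of the four part places; must stay on the tray, though nudging it there does no harm. Origin at its centre.
- driver: screwdriver with a red handle, 180 mm long, lying on the table beyond the catch slot
- pot: small white ceramic cup, 60 mm in diameter, 50 mm high, standing on the table at the tray's +x side. Origin at its underside.
- earcup: black round headphone ear cup, 84 mm in diameter, 26 mm high, on the table at the tray's +y side. Origin at its underside.
Not all that is in view belongs to the job. What is shaped like the capsule1 but orange is not meant. Leave any pink look-alike of the capsule2 alone.

How it is judged (in metres and radians):
On the way, in this order (a step that is already met when the one before it is completed fails the run):
1. a first capsule lies in the catch slot, alone (((z of capsule1 in the frame of tray between 0 and 0.048 m and y of capsule1 in the frame of tray between -0.194 and -0.1 m and x of capsule1 in the frame of tray between -0.032 and 0.032 m) or (z of capsule2 in the frame of tray between 0 and 0.048 m and y of capsule2 in the frame of tray between -0.194 and -0.1 m and x of capsule2 in the frame of tray between -0.032 and 0.032 m) or (z of capsule3 in the frame of tray between 0 and 0.048 m and y of capsule3 in the frame of tray between -0.194 and -0.1 m and x of capsule3 in the frame of tray between -0.032 and 0.032 m))), for 0.2 s.
2. a second capsule has followed it ((((z of capsule1 in the frame of tray between 0 and 0.048 m and y of capsule1 in the frame of tray between -0.194 and -0.1 m and x of capsule1 in the frame of tray between -0.032 and 0.032 m) and (z of capsule2 in the frame of tray between 0 and 0.048 m and y of capsule2 in the frame of tray between -0.194 and -0.1 m and x of capsule2 in the frame of tray between -0.032 and 0.032 m)) or ((z of capsule1 in the frame of tray between 0 and 0.048 m and y of capsule1 in the frame of tray between -0.194 and -0.1 m and x of capsule1 in the frame of tray between -0.032 and 0.032 m) and (z of capsule3 in the frame of tray between 0 and 0.048 m and y of capsule3 in the frame of tray between -0.194 and -0.1 m and x of capsule3 in the frame of tray between -0.032 and 0.032 m)) or ((z of capsule2 in the frame of tray between 0 and 0.048 m and y of capsule2 in the frame of tray between -0.194 and -0.1 m and x of capsule2 in the frame of tray between -0.032 and 0.032 m) and (z of capsule3 in the frame of tray between 0 and 0.048 m and y of capsule3 in the frame of tray between -0.194 and -0.1 m and x of capsule3 in the frame of tray between -0.032 and 0.032 m)))), for 0.2 s.
3. the third capsule has followed (z of capsule1 in the frame of tray between 0 and 0.048 m and y of capsule1 in the frame of tray between -0.194 and -0.1 m and x of capsule1 in the frame of tray between -0.032 and 0.032 m and z of capsule2 in the frame of tray between 0 and 0.048 m and y of capsule2 in the frame of tray between -0.194 and -0.1 m and x of capsule2 in the frame of tray between -0.032 and 0.032 m and z of capsule3 in the frame of tray between 0 and 0.048 m and y of capsule3 in the frame of tray between -0.194 and -0.1 m and x of capsule3 in the frame of tray between -0.032 and 0.032 m), for 0.2 s.
At the end, for the whole second after the job is handed in: All three capsules rest inside the catch slot (centres within its walls and lower than 48 mm above the table), the square buzzer lies on the tray floor inside the rim, and all four are at rest (under 20 mm/s) (all of step 3 and z of block in the frame of tray between 0.055 and 0.078 m and x of block in the frame of tray between -0.131 and 0.131 m and y of block in the frame of tray between -0.1 and 0.111 m and linear speed of each of capsule1, capsule2, capsule3, block below 0.02 m/s); the robot touches nothing.
It fails at once if a part is lifted (its centre rises more than 12 mm above where it lies on the tray floor) (z of any of capsule1, capsule2, capsule3, block in the frame of tray above 0.078 m).
It fails at once if a part is pinched or pressed hard by the fingers (more than 30 N) (contact force between the fingers and capsule1 above 30 N or contact force between the fingers and capsule2 above 30 N or contact force between the fingers and capsule3 above 30 N or contact force between the fingers and block above 30 N).
It fails at once if the square buzzer goes into the catch slot (y of block in the frame of tray below -0.1 m and z of block in the frame of tray below 0.055 m).
It fails at once if a part falls off the tray elsewhere than into the slot ((z of capsule1 in the frame of tray below 0.055 m and (y of capsule1 in the frame of tray above -0.1 m or y of capsule1 in the frame of tray below -0.2 m or x of capsule1 in the frame of tray above 0.036 m or x of capsule1 in the frame of tray below -0.036 m)) or (z of capsule2 in the frame of tray below 0.055 m and (y of capsule2 in the frame of tray above -0.1 m or y of capsule2 in the frame of tray below -0.2 m or x of capsule2 in the frame of tray above 0.036 m or x of capsule2 in the frame of tray below -0.036 m)) or (z of capsule3 in the frame of tray below 0.055 m and (y of capsule3 in the frame of tray above -0.1 m or y of capsule3 in the frame of tray below -0.2 m or x of capsule3 in the frame of tray above 0.036 m or x of capsule3 in the frame of tray below -0.036 m)) or (z of block in the frame of tray below 0.055 m and (y of block in the frame of tray above -0.1 m or y of block in the frame of tray below -0.2 m or x of block in the frame of tray above 0.036 m or x of block in the frame of tray below -0.036 m))).
It fails at once if the screwdriver, pot or ear cup is disturbed (moved more than 20 mm) (distance of any of driver, pot, earcup from where it was at the start of the episode above 0.02 m).
It also fails if it takes over 72 s, if anything falls off the work surface, if the arm or the gripper's body presses on something with over 40 N, if the wrist force passes 120 N, or if a joint passes its speed limit or range.

## Working session

There is one attempt and no reset: what is moved stays moved. The work goes in short steps, Python scripts to look and compute and a tool call to move; the robot and the scene stay as the last step left them, time stands still between calls to the robot, and variables do not carry over. Pictures are saved under pics/ and viewed, at most 10 in all, crops included, and the job is handed in when it is done.

Besides the shell and the picture viewer there is one more tool, called after "Call:" as name([rows], argument=value, ...), one row to a line, values as JSON. apply_moves: Moves the arm, as the interface text tells. Its arguments: {"type":"object","properties":{"targets":{"type":"array","items":{"type":"object","properties":{"travel":{"type":"array","items":{"type":"number"}},"roll":{"type":"number"},"jaw":{"type":"number"}}}}},"required":["targets"]}

```bash
mkdir -p pics; python3 - <<'E'
from plant import ctrl
import cv2
o=ctrl.get_obs();print(o['clock'],o['tool_pos'],o['orientation'],o['opening'])
for n in ('top','side'):
    c=ctrl.calibration(n);print(n,c['K'],c['extrinsics'])
    cv2.imwrite(f'pics/{n}0.png',cv2.cvtColor(ctrl.snapshot(n),cv2.COLOR_RGB2BGR))
print(ctrl.calibration('wrist'))
E
```

```text
0.0 [ 0.16672338 -0.65361566  0.24762735] [ 1.79904486e+02 -8.09197963e-03 -1.65695175e+02] 0.08768473656389582
top [[365.01192792   0.         311.8675325 ]
 [  0.         365.01192792 196.4424709 ]
 [  0.           0.           1.        ]] [[-0.02125944 -0.99797066  0.06002159  0.52035671]
 [-0.99943997  0.02276575  0.0245247   0.05512809]
 [-0.02584137 -0.05946659 -0.99789576  0.78249579]
 [ 0.          0.          0.          1.        ]]
side [[362.30770866   0.         316.57590656]
 [  0.         362.30770866 200.2833376 ]
 [  0.           0.           1.        ]] [[-0.7162128  -0.51560258  0.47031182  0.17564056]
 [-0.69787867  0.52707585 -0.48492928  0.48125304]
 [ 0.00214079 -0.67553315 -0.73732651  0.70982849]
 [ 0.          0.          0.          1.        ]]
{'K': array([[342.55343505,   0.        , 320.14390404],
       [  0.        , 342.55343505, 208.17832691],
       [  0.        ,   0.        ,   1.        ]]), 'hand_eye': array([[ 7.56954637e-04, -9.63924830e-01, -2.66173533e-01,
         7.11240933e-02],
       [ 9.99999445e-01,  5.34480438e-04,  9.08261798e-04,
         1.13964069e-04],
       [-7.33231553e-04, -2.66174073e-01,  9.63924699e-01,
        -1.35873589e-01],
       [ 0.00000000e+00,  0.00000000e+00,  0.00000000e+00,
         1.00000000e+00]])}
```

View pics/top0.png

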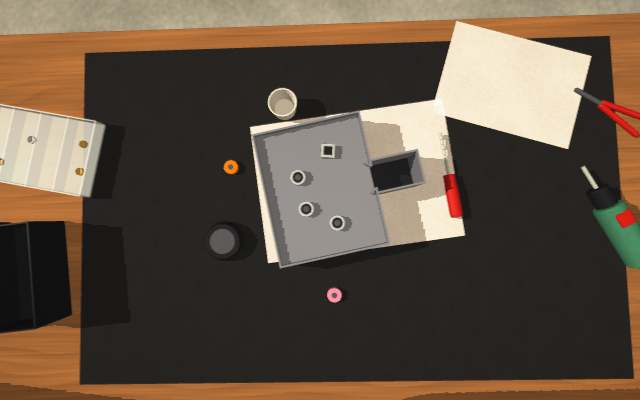

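The top view shows the tray around (320,190), with its gate at about (372,180) facing image right. There are three round capsules at (298,177), (306,209) and (337,222), and the square buzzer is at (328,151). The orange (231,167) and pink (334,295) look-alikes are off the tray and don't count. I'll confirm this in an enlarged crop.

```bash
python3 - <<'E'
import cv2
im=cv2.imread('pics/top0.png')[90:280,220:450]
cv2.imwrite('pics/crop0.png',cv2.resize(im,None,fx=3,fy=3,interpolation=cv2.INTER_CUBIC))
E
```

```text
(no output)
```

View pics/crop0.png

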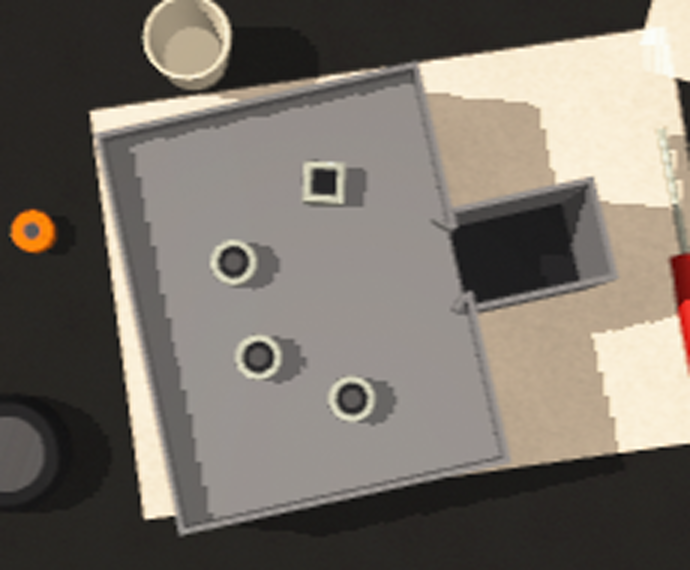

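Crop: the rim's outer corners are at (100,135), (418,67), (507,460) and (182,533), and the gate's middle is near (458,268). Capsules A (233,262), B (258,356) and C (351,400) are steel rings with dark mesh, as described. The buzzer is the square at (324,183), and the orange one at (33,231) is excluded.

```bash
cat > h.py <<'E'
import numpy as np,cv2
from plant import ctrl
def ray(n,uv,z):
    c=ctrl.calibration(n);E=c['extrinsics'];K=c['K']
    d=E[:3,:3]@np.linalg.solve(K,[uv[0],uv[1],1.]);o=E[:3,3]
    return (o+d*(z-o[2])/d[2])[:2]
px=np.array([[100,135],[418,67],[507,460],[182,533]])/3+[220,90]-1/3
T=np.array([[.134,.114],[.134,-.104],[-.134,-.104],[-.134,.114]])
W=np.array([ray('top',p,.074) for p in px])
mt,mw=T.mean(0),W.mean(0)
U,S,V=np.linalg.svd((T-mt).T@(W-mw)); R=(U@V).T; t=mw-R@mt
ang=np.degrees(np.arctan2(R[1,0],R[0,0]))
w2t=lambda p:R.T@(np.asarray(p)[:2]-t)
t2w=lambda p:R@np.asarray(p)+t
def parts(im):
    """light rings on tray -> centres (tray mm) & fill"""
    hull=cv2.fillConvexPoly(np.zeros(im.shape[:2],np.uint8),px.round().astype(int),1)
    hull=cv2.erode(hull,np.ones((9,9),np.uint8))
    g=im.min(2); m=((g>165)&(hull>0)).astype(np.uint8)
    cs,_=cv2.findContours(m,cv2.RETR_EXTERNAL,cv2.CHAIN_APPROX_NONE); out=[]
    for c in cs:
        if cv2.contourArea(c)<60: continue
        (u,v),r=cv2.minEnclosingCircle(c); 
        out.append((np.round(1000*w2t(ray('top',(u,v),.072)),1),round(r,1),cv2.contourArea(c),(round(u),round(v))))
    return out
def goto(tx,ty,z,yaw_tray):
    """move (tool mm) from present pose to tray point, roll deg"""
    o=ctrl.get_obs();p=np.array(o['tool_pos']);yaw=o['orientation'][2]
    y=np.radians(yaw); d=np.append(t2w([tx/1e3,ty/1e3]),z/1e3)-p
    dr=(yaw-(ang+yaw_tray)+180)%360-180
    return np.round(1e3*np.array([d[0]*np.cos(y)+d[1]*np.sin(y), d[0]*np.sin(y)-d[1]*np.cos(y), -d[2]]),1),round(dr,1)
def state():
    o=ctrl.get_obs();return o['clock'],np.round(1e3*w2t(o['tool_pos']),1),round(1e3*o['tool_pos'][2],1),round(o['orientation'][2]-ang,1),round(o['opening']*1e3,1),np.round(o['force'],1)
E
python3 - <<'E'
from h import *
print('ang',ang,'t',t,'res mm',np.round(1e3*(W-np.array([t2w(p) for p in T])),1))
for p in parts(cv2.cvtColor(cv2.imread('pics/top0.png'),cv2.COLOR_BGR2RGB)):print(p)
print(1e3*w2t(ray('top',(458/3+220,268/3+90),.074)),state())
E
```

```text
ang 10.943715309126121 t [0.57905291 0.05150725] res mm [[-1.3 -2.8]
 [-3.3  1.5]
 [ 2.8  3. ]
 [ 1.7 -1.8]]
(array([-71.3, -12.3]), 7.4, 146.0, (336, 222))
(array([-31.8,  41. ]), 7.4, 148.0, (305, 208))
(array([31.8, 44.2]), 7.3, 146.5, (297, 177))
(array([ 70.1, -25.3]), 8.5, 143.5, (328, 150))
[ -4.31925422 -98.74109264] (0.1, array([-538.7, -614.1]), np.float64(247.7), np.float64(-176.6), 87.8, array([0. , 0.6, 0. ]))
```

```bash
python3 - <<'E'
from h import *
A=np.array([31.8,44.2]);d=np.array([0,-45])-A;L=np.hypot(*d);d/=L
q=A-38*d;print(q,L,np.degrees(np.arctan2(d[1],d[0])),goto(*q,150,np.degrees(np.arctan2(d[1],d[0]))), t2w(q/1e3))
E
```

```text
[44.56044507 79.9934497 ] 94.69889122898958 -109.62126501651575 (array([-623. ,  658.7,   97.7]), np.float64(-67.0)) [0.60761666 0.13850552]
```

Call:
apply_moves([
  {"travel": [-31,33,0],"roll": 0,"jaw": 9},
  {"travel": [-31,33,0],"roll": 0,"jaw": 9},
  {"travel": [-31,33,0],"roll": 0,"jaw": 9},
  {"travel": [-31,33,0],"roll": 0,"jaw": 9},
  {"travel": [-31,33,0],"roll": 0,"jaw": 9},
  {"travel": [-31,33,0],"roll": 0,"jaw": 9},
  {"travel": [-31,33,0],"roll": 0,"jaw": 9},
  {"travel": [-31,33,0],"roll": 0,"jaw": 9},
  {"travel": [-31,33,0],"roll": 0,"jaw": 9},
  {"travel": [-31,33,0],"roll": 0,"jaw": 9},
])

```text
clock: 1.1
tool_pos: [0.386, -0.2559, 0.2485]
orientation: [180.0, 0.0, -165.7]
force: [1.4, -0.4, 0.1]
opening: 0.013
gripper_force: 0.0
```

Call:
apply_moves([
  {"travel": [-31,33,0],"roll": 0,"jaw": 9},
  {"travel": [-31,33,0],"roll": 0,"jaw": 9},
  {"travel": [-31,33,0],"roll": 0,"jaw": 9},
  {"travel": [-31,33,0],"roll": 0,"jaw": 9},
  {"travel": [-31,33,0],"roll": 0,"jaw": 9},
  {"travel": [-31,33,0],"roll": 0,"jaw": 9},
  {"travel": [-31,33,0],"roll": 0,"jaw": 9},
  {"travel": [-31,33,0],"roll": 0,"jaw": 9},
  {"travel": [-31,33,0],"roll": 0,"jaw": 9},
  {"travel": [-31,33,0],"roll": 0,"jaw": 9},
])

```text
clock: 2.1
tool_pos: [0.6048, 0.1405, 0.2482]
orientation: [-180.0, -0.0, -165.7]
force: [1.0, 0.1, -0.3]
opening: 0.0086
gripper_force: 0.0
```

Call:
apply_moves([
  {"travel": [0,0,0],"roll": -8.4,"jaw": 9},
  {"travel": [0,0,0],"roll": -8.4,"jaw": 9},
  {"travel": [0,0,0],"roll": -8.4,"jaw": 9},
  {"travel": [0,0,0],"roll": -8.4,"jaw": 9},
  {"travel": [0,0,0],"roll": -8.4,"jaw": 9},
  {"travel": [0,0,0],"roll": -8.4,"jaw": 9},
  {"travel": [0,0,0],"roll": -8.3,"jaw": 9},
  {"travel": [0,0,0],"roll": -8.3,"jaw": 9},
  {"travel": [0,0,0],"roll": 0,"jaw": 9},
])

```text
clock: 3.0
tool_pos: [0.6042, 0.1387, 0.2482]
orientation: [180.0, -0.0, -98.6]
force: [0.0, 0.0, 0.3]
opening: 0.0089
gripper_force: 0.0
```

```bash
cat > look.py <<'E'
from h import *
import sys
print(state())
im=ctrl.snapshot('wrist');cv2.imwrite(f'pics/{sys.argv[1]}.png',cv2.cvtColor(im,cv2.COLOR_RGB2BGR))
E
python3 look.py w1; python3 -c "
from h import *
print(goto(44.6,80,150,-109.6))"
```

```text
(3.0, array([41.3, 80.8]), np.float64(248.2), np.float64(-109.5), 8.9, array([0. , 0. , 0.3]))
(array([-0.3, -3.4, 98.2]), np.float64(-0.2))
```

View pics/w1.png

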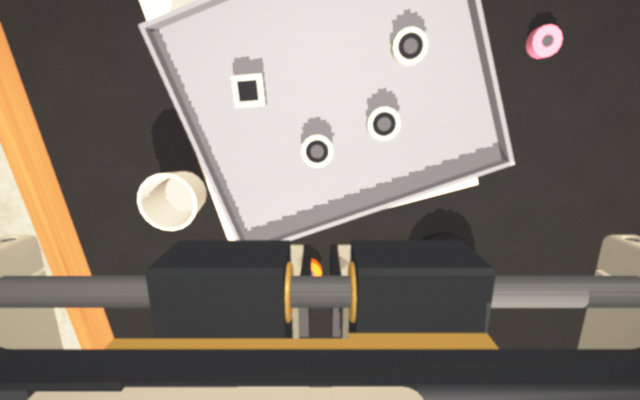

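The wrist view shows capsule A ahead at (317,151), B at (384,123), C at (410,46) and the buzzer at (248,91). I'll cross-check these positions with rays.

```bash
cat >> h.py <<'E'
from scipy.spatial.transform import Rotation as Ro
def wray(uv,z,o=None):
    o=o or ctrl.get_obs();c=ctrl.calibration('wrist');H=c['hand_eye']
    Rt=Ro.from_euler('xyz',o['orientation'],degrees=True).as_matrix()
    d=Rt@H[:3,:3]@np.linalg.solve(c['K'],[uv[0],uv[1],1.]);p=np.array(o['tool_pos'])+Rt@H[:3,3]
    return np.round(1e3*w2t((p+d*(z-p[2])/d[2])[:2]),1)
E
python3 - <<'E'
from h import *
for uv in [(317,151),(384,123),(410,46),(248,91)]:print(wray(uv,.072))
for uv in [(142,27),(243,246),(513,163),(474,0)]:print(wray(uv,.074))
E
```

```text
[31.1 43.5]
[-33.1  40.5]
[-71.7 -12. ]
[ 69.6 -25. ]
[131.6 -99.9]
[129.5 104.9]
[-132.6  113.6]
[-128.9  -27.2]
```

Call:
apply_moves([
  {"travel": [0,-3.4,30],"roll": 0,"jaw": 9},
  {"travel": [0,0,40],"roll": 0,"jaw": 9},
  {"travel": [0,0,40],"roll": 0,"jaw": 9},
  {"travel": [0,0,30],"roll": 0,"jaw": 9},
  {"travel": [0,0,15],"roll": 0,"jaw": 9},
  {"travel": [0,0,6],"roll": 0,"jaw": 9},
  {"travel": [0,0,0],"roll": 0,"jaw": 9},
])

```text
clock: 3.75
tool_pos: [0.6075, 0.138, 0.0869]
orientation: [179.9, -0.1, -98.8]
force: [0.3, 0.5, 0.5]
opening: 0.0087
gripper_force: 0.0
```

Call:
apply_moves([
  {"travel": [6,0,0],"roll": 0,"jaw": 9},
  {"travel": [6,0,0],"roll": 0,"jaw": 9},
  {"travel": [6,0,0],"roll": 0,"jaw": 9},
  {"travel": [8,0,0],"roll": 0,"jaw": 9},
  {"travel": [8,0,0],"roll": 0,"jaw": 9},
  {"travel": [8,0,0],"roll": 0,"jaw": 9},
  {"travel": [8,0,0],"roll": 0,"jaw": 9},
  {"travel": [6,0,0],"roll": 0,"jaw": 9},
  {"travel": [3,0,0],"roll": 0,"jaw": 9},
  {"travel": [0,0,0],"roll": 0,"jaw": 9},
])

```text
clock: 4.75
tool_pos: [0.5988, 0.0794, 0.0875]
orientation: [180.0, -0.0, -98.7]
force: [-0.7, 0.6, 0.1]
opening: 0.0093
gripper_force: 0.0
```

```bash
python3 look.py w2
```

```text
(4.75, array([24.7, 23.7]), np.float64(87.5), np.float64(-109.7), 9.3, array([-0.7,  0.6,  0.1]))
```

View pics/w2.png

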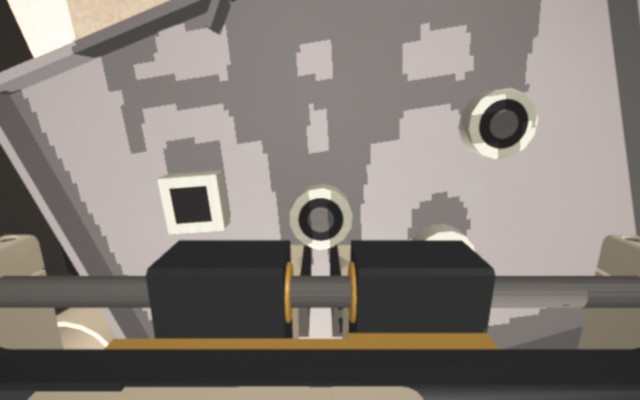

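Capsule A sits centred in the notch at (321,216). The buzzer (194,205) is clear to the left, and the gate's +x lip is at (215,15).

```bash
python3 - <<'E'
from h import *
D=wray((321,216),.072);print('A',D,'off',np.linalg.norm(D-state()[1]))
print('lip',wray((215,5),.074),wray((222,30),.06))
E
```

```text
A [16.1 -0.2] off 25.71633721975196
lip [ 26.  -95.3] [ 29.4 -90.3]
```

Call:
apply_moves([
  {"travel": [5,0,0],"roll": 0,"jaw": 9},
  {"travel": [8,0,0],"roll": 0,"jaw": 9},
  {"travel": [8,0,0],"roll": 0,"jaw": 9},
  {"travel": [7,0.6,0],"roll": -2.8,"jaw": 9},
  {"travel": [7,1.2,0],"roll": -2.8,"jaw": 9},
  {"travel": [7,1.2,0],"roll": -2.8,"jaw": 9},
  {"travel": [7,1.2,0],"roll": -2.8,"jaw": 9},
  {"travel": [7,1.2,0],"roll": -2.8,"jaw": 9},
  {"travel": [5,1.2,0],"roll": -2.8,"jaw": 9},
  {"travel": [3,1.2,0],"roll": -2.8,"jaw": 9},
])

```text
clock: 5.8
tool_pos: [0.5867, 0.0153, 0.0875]
orientation: [180.0, -0.0, -79.0]
force: [-0.4, 0.3, -0.0]
opening: 0.009
gripper_force: 0.1
```

```bash
python3 look.py w3
```

```text
(5.8, array([  0.6, -37. ]), np.float64(87.5), np.float64(-90.0), 9.0, array([-0.4,  0.3, -0. ]))
```

View pics/w3.png

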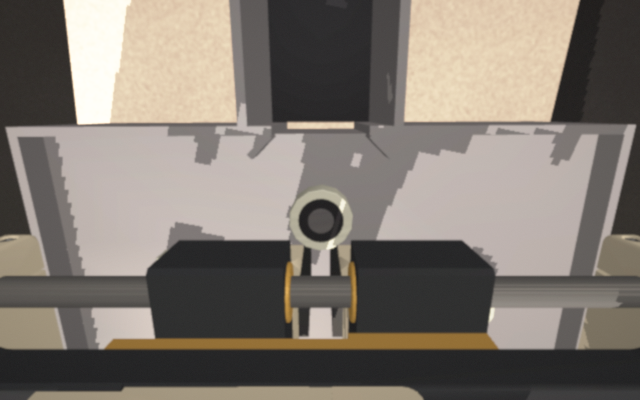

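Capsule A at (321,219) is lined up with the gate, which spans columns 275–368 at row 124. Next I'll check the offsets to the gate.

```bash
python3 - <<'E'
from h import *
print(wray((321,219),.072),wray((272,127),.074),wray((369,127),.074),wray((250,157),.06),wray((388,157),.06), wray((320,129),.06))
E
```

```text
[  0.5 -61.5] [  21.6 -103. ] [ -19.6 -103.1] [ 34.4 -88.5] [-31.2 -88.8] [   1.2 -101.6]
```

Call:
apply_moves([
  {"travel": [6,0,0],"roll": 0,"jaw": 9},
  {"travel": [8,0,0],"roll": 0,"jaw": 9},
  {"travel": [8,0,0],"roll": 0,"jaw": 9},
  {"travel": [8,0,0],"roll": 0,"jaw": 9},
  {"travel": [8,0,0],"roll": 0,"jaw": 9},
  {"travel": [8,0,0],"roll": 0,"jaw": 9},
  {"travel": [0,0,0],"roll": 0,"jaw": 9},
  {"travel": [0,0,0],"roll": 0,"jaw": 9},
])

```text
clock: 6.65
tool_pos: [0.5956, -0.0292, 0.0875]
orientation: [180.0, -0.0, -79.1]
force: [0.6, -0.1, -0.1]
opening: 0.0089
gripper_force: 0.0
```

Call:
apply_moves([
  {"travel": [-5,0,0],"roll": 0,"jaw": 9},
  {"travel": [-10,0,0],"roll": 0,"jaw": 9},
  {"travel": [0,0,-30],"roll": 0,"jaw": 9},
  {"travel": [0,0,-50],"roll": 0,"jaw": 9},
  {"travel": [0,0,-20],"roll": 0,"jaw": 9},
])

```text
clock: 7.15
tool_pos: [0.5945, -0.0128, 0.1921]
orientation: [-179.7, -0.0, -79.0]
force: [0.4, -0.4, 0.9]
opening: 0.0093
gripper_force: 0.0
```

```bash
python3 look.py w4
```

```text
(7.15, array([  3. , -66.1]), np.float64(192.1), np.float64(-89.9), 9.3, array([ 0.4, -0.4,  0.9]))
```

View pics/w4.png

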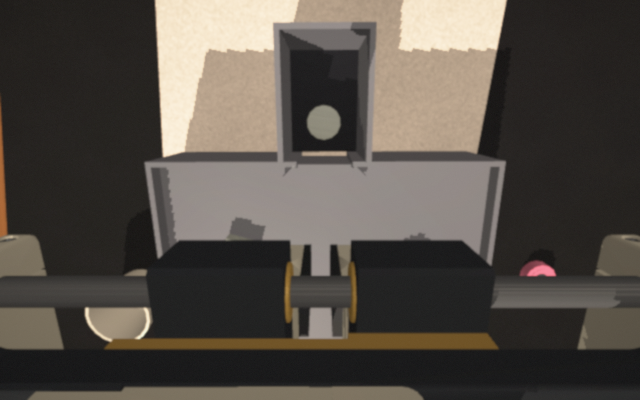

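The first capsule is in the slot, at (323,122). Next is C.

```bash
python3 - <<'E'
from h import *
o=ctrl.get_obs();print(np.round(o['joint_pos']),goto(-102.6,3.3,150,-24.4))
E
```

```text
[ 18.  15. -14.   0. -60.  -7.] (array([-69.7, 106.4,  44.3]), np.float64(-65.5))
```

Call:
apply_moves([
  {"travel": [-23.3,35.5,0],"roll": 0,"jaw": 9},
  {"travel": [-23.2,35.5,0],"roll": 0,"jaw": 9},
  {"travel": [-23.2,35.4,0],"roll": 0,"jaw": 9},
  {"travel": [0,0,0],"roll": -8.2,"jaw": 9},
  {"travel": [0,0,0],"roll": -8.2,"jaw": 9},
  {"travel": [0,0,0],"roll": -8.2,"jaw": 9},
  {"travel": [0,0,0],"roll": -8.2,"jaw": 9},
  {"travel": [0,0,0],"roll": -8.2,"jaw": 9},
  {"travel": [0,0,0],"roll": -8.2,"jaw": 9},
  {"travel": [0,0,0],"roll": -8.2,"jaw": 9},
])

```text
clock: 8.2
tool_pos: [0.4748, 0.035, 0.1874]
orientation: [-180.0, 0.0, -21.3]
force: [0.5, -0.3, 0.3]
opening: 0.0093
gripper_force: 0.0
```

Call:
apply_moves([
  {"travel": [0,0,0],"roll": -8.1,"jaw": 9},
  {"travel": [0,0,20],"roll": 0,"jaw": 9},
  {"travel": [0,0,20],"roll": 0,"jaw": 9},
  {"travel": [0,0,0],"roll": 0,"jaw": 9},
])

```text
clock: 8.6
tool_pos: [0.4732, 0.0342, 0.1453]
orientation: [179.9, 0.2, -13.6]
force: [-1.4, -0.4, -0.3]
opening: 0.0087
gripper_force: 0.0
```

```bash
python3 - <<'E'
from h import *
print(state(),goto(-102.6,3.3,87,-24.4))
for p in parts(ctrl.snapshot('top')):print(p)
E
```

```text
(8.6, array([-107.2,    3.1]), np.float64(145.3), np.float64(-24.5), 8.7, array([-1.4, -0.4, -0.3])) (array([ 4.1, -2.1, 58.3]), np.float64(-0.1))
(array([-31.8,  41. ]), 7.4, 148.0, (305, 208))
(array([ 70.1, -25.3]), 8.5, 143.5, (328, 150))
```

Call:
apply_moves([
  {"travel": [4,-2,20],"roll": 0,"jaw": 9},
  {"travel": [0,0,20],"roll": 0,"jaw": 9},
  {"travel": [0,0,13],"roll": 0,"jaw": 9},
  {"travel": [0,0,5],"roll": 0,"jaw": 9},
  {"travel": [0,0,0],"roll": 0,"jaw": 9},
  {"travel": [5,0,0],"roll": 0,"jaw": 9},
  {"travel": [6,0,0],"roll": 0,"jaw": 9},
  {"travel": [7,0,0],"roll": 0,"jaw": 9},
  {"travel": [8,0,0],"roll": 0,"jaw": 9},
  {"travel": [6,0,0],"roll": 0,"jaw": 9},
])

```text
clock: 9.65
tool_pos: [0.5116, 0.0274, 0.0897]
orientation: [-180.0, -0.0, -13.6]
force: [-1.1, -0.4, 1.0]
opening: 0.0091
gripper_force: 0.1
```

```bash
python3 look.py w5
```

```text
(9.65, array([-70.8, -10.8]), np.float64(89.7), np.float64(-24.5), 9.1, array([-1.1, -0.4,  1. ]))
```

View pics/w5.png

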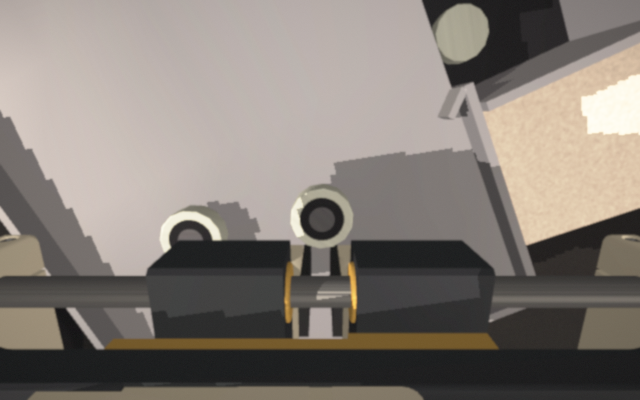

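Capsule C is cradled at (321,216), and B at (190,235) is clear. I'll push C on to the staging point.

Call:
apply_moves([
  {"travel": [6,0,1.5],"roll": 0,"jaw": 9},
  {"travel": [8,0,0],"roll": 0,"jaw": 9},
  {"travel": [8,0,0],"roll": 0,"jaw": 9},
  {"travel": [8,0,0],"roll": 0,"jaw": 9},
  {"travel": [8,0,0],"roll": 0,"jaw": 9},
  {"travel": [8,0,0],"roll": 0,"jaw": 9},
  {"travel": [5,0,0],"roll": 0,"jaw": 9},
  {"travel": [3,0,0],"roll": 0,"jaw": 9},
  {"travel": [0,0,0],"roll": 0,"jaw": 9},
])

```text
clock: 10.6
tool_pos: [0.5634, 0.0149, 0.088]
orientation: [180.0, 0.0, -13.6]
force: [0.6, -0.1, -0.0]
opening: 0.0093
gripper_force: 0.0
```

Call:
apply_moves([
  {"travel": [-5,0,0],"roll": 0,"jaw": 9},
  {"travel": [-10,0,0],"roll": 0,"jaw": 9},
  {"travel": [-10,0,-20],"roll": 0,"jaw": 9},
  {"travel": [0,0,-40],"roll": 0,"jaw": 9},
  {"travel": [0,0,0],"roll": 0,"jaw": 9},
])

```text
clock: 11.1
tool_pos: [0.5406, 0.0218, 0.153]
orientation: [-179.8, -0.4, -13.5]
force: [0.7, 1.0, -0.8]
opening: 0.0091
gripper_force: 0.0
```

```bash
cat > wp.py <<'E'
from h import *
print(state()); o=ctrl.get_obs()
im=ctrl.snapshot('wrist'); cv2.imwrite('pics/wp.png',cv2.cvtColor(im,cv2.COLOR_RGB2BGR))
c=cv2.HoughCircles(cv2.medianBlur(cv2.cvtColor(im,cv2.COLOR_RGB2GRAY)[:245],3),cv2.HOUGH_GRADIENT,1,25,param1=120,param2=20,minRadius=13,maxRadius=36)
if c is not None:
    for u,v,r in c[0][:6]:print(u,v,r,wray((u,v),.072,o))
for p in parts(ctrl.snapshot('top')):print(p)
E
python3 wp.py
```

```text
(11.1, array([-43.4, -21.9]), np.float64(153.0), np.float64(-24.4), 9.1, array([ 0.7,  1. , -0.8]))
425.5 95.5 20.7 [   6.2 -113.4]
322.5 153.5 15.6 [  0.2 -42.5]
24.5 153.5 19.4 [ 77.9 129.2]
```

```bash
python3 -c "
from h import *
print(goto(0.8,-5,87,-90))"
```

```text
(array([ 35.1, -34.6,  62.3]), np.float64(65.5))
```

Call:
apply_moves([
  {"travel": [17.5,-17.3,-5],"roll": 0,"jaw": 9},
  {"travel": [17.6,-17.3,0],"roll": 0,"jaw": 9},
  {"travel": [0,0,0],"roll": 8.2,"jaw": 9},
  {"travel": [0,0,0],"roll": 8.2,"jaw": 9},
  {"travel": [0,0,0],"roll": 8.2,"jaw": 9},
  {"travel": [0,0,0],"roll": 8.2,"jaw": 9},
  {"travel": [0,0,0],"roll": 8.2,"jaw": 9},
  {"travel": [0,0,0],"roll": 8.2,"jaw": 9},
  {"travel": [0,0,0],"roll": 8.2,"jaw": 9},
  {"travel": [0,0,0],"roll": 8.1,"jaw": 9},
])

```text
clock: 12.2
tool_pos: [0.5799, 0.0461, 0.1518]
orientation: [179.9, -0.0, -79.4]
force: [0.4, 0.0, -0.4]
opening: 0.0089
gripper_force: 0.0
```

Call:
apply_moves([
  {"travel": [0,0,0],"roll": 0,"jaw": 9},
])

```text
clock: 12.3
tool_pos: [0.58, 0.0461, 0.152]
orientation: [179.9, -0.0, -79.2]
force: [0.1, -0.8, -0.1]
opening: 0.009
gripper_force: 0.0
```

```bash
python3 wp.py; python3 -c "
from h import *
print(goto(0.8,-5,87,-90))"
```

```text
(12.3, array([-0.1, -5.5]), np.float64(152.0), np.float64(-90.2), 9.0, array([ 0.1, -0.8, -0.1]))
319.5 36.5 22.4 [   0.3 -119.4]
319.5 169.5 15.6 [  0.5 -42.6]
(array([-0.5, -0.5, 65.3]), np.float64(0.2))
```

Call:
apply_moves([
  {"travel": [0,-1,25],"roll": 0,"jaw": 9},
  {"travel": [0,0,25],"roll": 0,"jaw": 9},
  {"travel": [0,0,14.5],"roll": 0,"jaw": 9},
  {"travel": [0,0,0],"roll": 0,"jaw": 9},
  {"travel": [6,0,0],"roll": 0,"jaw": 9},
  {"travel": [6,0,0],"roll": 0,"jaw": 9},
  {"travel": [6,0,0],"roll": 0,"jaw": 9},
  {"travel": [8,0,0],"roll": 0,"jaw": 9},
  {"travel": [8,0,0],"roll": 0,"jaw": 9},
  {"travel": [8,0,0],"roll": 0,"jaw": 9},
])

```text
clock: 13.4
tool_pos: [0.5902, 0.0043, 0.0888]
orientation: [-180.0, 0.0, -79.1]
force: [-0.3, 0.1, -0.2]
opening: 0.0092
gripper_force: 0.1
```

```bash
python3 wp.py
```

```text
(13.4, array([  2. , -48.4]), np.float64(88.8), np.float64(-90.0), 9.2, array([-0.3,  0.1, -0.2]))
320.5 219.5 21.1 [  2.2 -72.1]
321.5 92.5 25.1 [   1.8 -128.4]
```

Capsule C is cradled at tray (2,-72). I'll push it through.

Call:
apply_moves([
  {"travel": [6,0.5,0],"roll": 0,"jaw": 9},
  {"travel": [8,0.5,0],"roll": 0,"jaw": 9},
  {"travel": [8,0,0],"roll": 0,"jaw": 9},
  {"travel": [8,0,0],"roll": 0,"jaw": 9},
  {"travel": [7,0,0],"roll": 0,"jaw": 9},
  {"travel": [0,0,0],"roll": 0,"jaw": 9},
  {"travel": [0,0,0],"roll": 0,"jaw": 9},
])

```text
clock: 14.2
tool_pos: [0.596, -0.0316, 0.0885]
orientation: [180.0, 0.0, -79.1]
force: [-0.5, 0.3, -0.1]
opening: 0.009
gripper_force: 0.0
```

Call:
apply_moves([
  {"travel": [-5,0,0],"roll": 0,"jaw": 9},
  {"travel": [-10,0,0],"roll": 0,"jaw": 9},
  {"travel": [0,0,-30],"roll": 0,"jaw": 9},
  {"travel": [0,0,-40],"roll": 0,"jaw": 9},
  {"travel": [0,0,-20],"roll": 0,"jaw": 9},
  {"travel": [0,0,0],"roll": 0,"jaw": 9},
])

```text
clock: 14.8
tool_pos: [0.595, -0.0153, 0.1824]
orientation: [-179.6, -0.0, -79.0]
force: [-0.4, 0.0, 0.2]
opening: 0.009
gripper_force: 0.0
```

```bash
python3 wp.py
```

```text
(14.8, array([  3. , -68.6]), np.float64(182.4), np.float64(-89.9), 9.0, array([-0.4,  0. ,  0.2]))
323.5 109.5 18.0 [   1.9 -142.6]
(array([-96.7,  -0.1]), 49.9, 2712.5, (333, 237))
(array([-53.3, -85.6]), 7.8, 111.0, (371, 205))
```

View pics/wp.png

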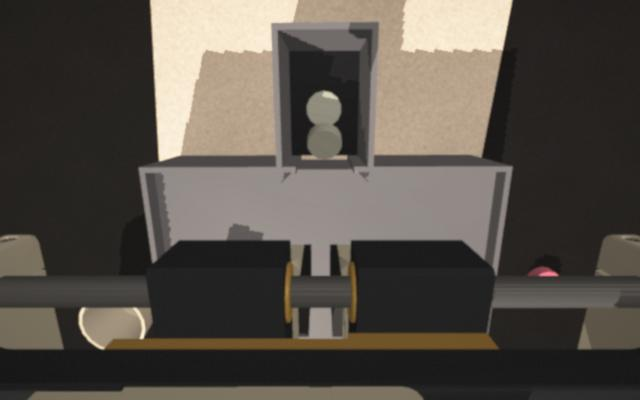

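Two capsules are in the slot, at (323,108) and (324,140). Last is B.

```bash
python3 -c "
from h import *
print(goto(-46.3,76.4,87,-68.7))"
```

```text
(array([-145. ,   47.2,   91.9]), np.float64(-21.3))
```

Call:
apply_moves([
  {"travel": [-36,12,0],"roll": 0,"jaw": 9},
  {"travel": [-36,12,0],"roll": 0,"jaw": 9},
  {"travel": [-36,12,0],"roll": 0,"jaw": 9},
  {"travel": [-36,11,0],"roll": 0,"jaw": 9},
  {"travel": [0,0,0],"roll": -7.1,"jaw": 9},
  {"travel": [0,0,0],"roll": -7.1,"jaw": 9},
  {"travel": [0,0,0],"roll": -7.1,"jaw": 9},
  {"travel": [0,0,0],"roll": 0,"jaw": 9},
  {"travel": [0,0,0],"roll": 0,"jaw": 9},
])

```text
clock: 15.8
tool_pos: [0.5192, 0.1159, 0.1776]
orientation: [179.9, 0.0, -58.0]
force: [0.6, 0.3, -0.2]
opening: 0.0089
gripper_force: 0.0
```

```bash
python3 wp.py; python3 -c "
from h import *
print(goto(-46.3,76.4,87,-68.7))"
```

```text
(15.8, array([-46.5,  74.5]), np.float64(177.6), np.float64(-68.9), 8.9, array([ 0.6,  0.3, -0.2]))
320.5 164.5 21.2 [-33.2  40.3]
29.5 58.5 35.4 [168.7  44. ]
511.5 208.5 17.4 [-175.4   20. ]
67.5 58.5 28.8 [145.6  35. ]
(array([ 70.1, -25.3]), 8.5, 144.0, (328, 150))
(array([-1.9, -0.7, 91. ]), np.float64(-0.2))
```

Call:
apply_moves([
  {"travel": [-1,0,30],"roll": 0,"jaw": 9},
  {"travel": [0,0,35],"roll": 0,"jaw": 9},
  {"travel": [0,0,20],"roll": 0,"jaw": 9},
  {"travel": [0,0,5],"roll": 0,"jaw": 9},
  {"travel": [0,0,0],"roll": 0,"jaw": 9},
  {"travel": [6,0,0],"roll": 0,"jaw": 9},
  {"travel": [6,0,0],"roll": 0,"jaw": 9},
  {"travel": [6,0,0],"roll": 0,"jaw": 9},
  {"travel": [8,0,0],"roll": 0,"jaw": 9},
  {"travel": [8,0,0],"roll": 0,"jaw": 9},
])

```text
clock: 16.9
tool_pos: [0.5379, 0.0874, 0.089]
orientation: [-180.0, -0.0, -57.8]
force: [-0.3, 0.2, 0.3]
opening: 0.0091
gripper_force: 0.2
```

Call:
apply_moves([
  {"travel": [8,0,0],"roll": 0,"jaw": 9},
  {"travel": [8,0,0],"roll": 0,"jaw": 9},
  {"travel": [8,0,0],"roll": 0,"jaw": 9},
  {"travel": [8,0,0],"roll": 0,"jaw": 9},
  {"travel": [6,0,0],"roll": 0,"jaw": 9},
  {"travel": [4,0,0],"roll": 0,"jaw": 9},
  {"travel": [0,0,0],"roll": 0,"jaw": 9},
])

```text
clock: 17.6
tool_pos: [0.5599, 0.0519, 0.0885]
orientation: [180.0, -0.0, -57.8]
force: [0.6, 0.5, 0.3]
opening: 0.0087
gripper_force: 0.0
```

```bash
python3 wp.py
```

```text
(17.6, array([-18.7,   4.1]), np.float64(88.5), np.float64(-68.8), 8.7, array([0.6, 0.5, 0.3]))
320.5 218.5 21.8 [ -9.5 -18.6]
```

Call:
apply_moves([
  {"travel": [6,0,0],"roll": 0,"jaw": 9},
  {"travel": [7,-0.6,0],"roll": 2.6,"jaw": 9},
  {"travel": [7,-1.2,0],"roll": 2.7,"jaw": 9},
  {"travel": [7,-1.2,0],"roll": 2.7,"jaw": 9},
  {"travel": [7,-1.2,0],"roll": 2.7,"jaw": 9},
  {"travel": [6,-1.2,0],"roll": 2.7,"jaw": 9},
  {"travel": [5,-1.2,0],"roll": 2.7,"jaw": 9},
  {"travel": [4,-1.2,0],"roll": 2.7,"jaw": 9},
  {"travel": [3,-1.2,0],"roll": 2.5,"jaw": 9},
  {"travel": [0,0,0],"roll": 0,"jaw": 9},
])

```text
clock: 18.7
tool_pos: [0.5903, 0.0087, 0.0885]
orientation: [-180.0, -0.0, -79.1]
force: [-0.5, 0.3, -0.6]
opening: 0.0089
gripper_force: 0.0
```

```bash
python3 wp.py
```

```text
(18.7, array([  2.9, -44.1]), np.float64(88.5), np.float64(-90.1), 8.9, array([-0.5,  0.3, -0.6]))
320.5 219.5 22.1 [  3.1 -67.9]
324.5 60.5 27.5 [   1.5 -136.6]
324.5 109.5 27.4 [   1.4 -117.2]
```

Call:
apply_moves([
  {"travel": [6,0.5,0],"roll": 0,"jaw": 9},
  {"travel": [8,0.5,0],"roll": 0,"jaw": 9},
  {"travel": [8,0.5,0],"roll": 0,"jaw": 9},
  {"travel": [8,0,0],"roll": 0,"jaw": 9},
  {"travel": [8,0,0],"roll": 0,"jaw": 9},
  {"travel": [3,0,0],"roll": 0,"jaw": 9},
  {"travel": [0,0,0],"roll": 0,"jaw": 9},
  {"travel": [0,0,0],"roll": 0,"jaw": 9},
])

```text
clock: 19.6
tool_pos: [0.5963, -0.0316, 0.0885]
orientation: [180.0, 0.0, -79.1]
force: [0.4, 0.6, -0.3]
opening: 0.0086
gripper_force: 0.0
```

Call:
apply_moves([
  {"travel": [-5,0,0],"roll": 0,"jaw": 9},
  {"travel": [-10,0,0],"roll": 0,"jaw": 9},
  {"travel": [0,0,-30],"roll": 0,"jaw": 9},
  {"travel": [0,0,-40],"roll": 0,"jaw": 9},
  {"travel": [0,0,-20],"roll": 0,"jaw": 9},
  {"travel": [0,0,0],"roll": 0,"jaw": 9},
  {"travel": [0,0,0],"roll": 0,"jaw": 9},
])

```text
clock: 20.3
tool_pos: [0.5934, -0.0159, 0.1789]
orientation: [-179.9, 0.0, -79.1]
force: [0.3, 0.1, -1.6]
opening: 0.0089
gripper_force: 0.0
```

```bash
python3 wp.py; python3 - <<'E'
import cv2
cv2.imwrite('pics/end.png',cv2.resize(cv2.imread('pics/wp.png')[10:190,230:420],None,fx=3,fy=3))
E
```

```text
(20.3, array([  1.3, -68.9]), np.float64(178.9), np.float64(-90.0), 8.9, array([ 0.3,  0.1, -1.6]))
320.5 109.5 17.7 [   1.6 -142.8]
321.5 138.5 16.9 [   0.9 -123.4]
(array([-96.7,  -0.1]), 49.9, 2756.5, (333, 237))
(array([-52.5, -85.8]), 8.4, 121.5, (372, 205))
```

View pics/end.png

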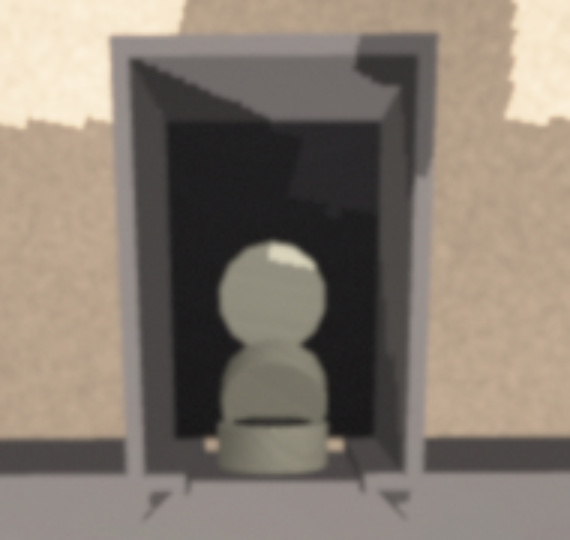

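```bash
python3 - <<'E'
from h import *
o=ctrl.get_obs();c=ctrl.calibration('wrist');H=c['hand_eye'];Rt=Ro.from_euler('xyz',o['orientation'],degrees=True).as_matrix()
for uv,w in [((320.5,109.5),36),((321,150),36.5),((321,167),36.5)]:
  for ww in (w-1,w,w+1):
    D=c['K'][0,0]*.030/ww; q=Rt@(H[:3,:3]@(np.linalg.solve(c['K'],[*uv,1])*D)+H[:3,3])+o['tool_pos']
    print(uv,ww,np.round(1e3*w2t(q),1),round(q[2]*1e3,1))
E
```

```text
(320.5, 109.5) 35 [   0.5 -143.8] 7.9
(320.5, 109.5) 36 [   0.5 -143.7] 16.4
(320.5, 109.5) 37 [   0.5 -143.7] 24.4
(321, 150) 35.5 [ 1.000e-01 -1.108e+02] 21.3
(321, 150) 36.5 [ 1.000e-01 -1.116e+02] 29.3
(321, 150) 37.5 [ 1.000e-01 -1.124e+02] 36.9
(321, 167) 35.5 [  0.1 -96.9] 25.2
(321, 167) 36.5 [  0.1 -98.1] 33.1
(321, 167) 37.5 [  0.1 -99.3] 40.5
```

Call:
apply_moves([
  {"travel": [15,0,0],"roll": 0,"jaw": 9},
  {"travel": [15,0,0],"roll": 0,"jaw": 9},
  {"travel": [10,0,0],"roll": 0,"jaw": 9},
  {"travel": [0,0,0],"roll": 0,"jaw": 9},
  {"travel": [0,0,0],"roll": 0,"jaw": 9},
])

```text
clock: 20.9
tool_pos: [0.601, -0.0568, 0.1782]
orientation: [180.0, 0.0, -79.2]
force: [0.2, -0.1, -0.5]
opening: 0.009
gripper_force: 0.0
```

```bash
python3 look.py w9; python3 look.py w10; python3 - <<'E'
import cv2
a,b=cv2.imread('pics/w9.png'),cv2.imread('pics/w10.png');print('diff',cv2.absdiff(a,b)[:240].max())
cv2.imwrite('pics/end2.png',cv2.resize(b[60:245,220:420],None,fx=3,fy=3))
E
```

```text
(20.9, array([   1. , -110.5]), np.float64(178.2), np.float64(-90.1), 9.0, array([ 0.2, -0.1, -0.5]))
(20.95, array([   1.1, -110.1]), np.float64(178.3), np.float64(-90.1), 8.9, array([-0.8, -0.8,  0.1]))
diff 50
```

View pics/end2.png

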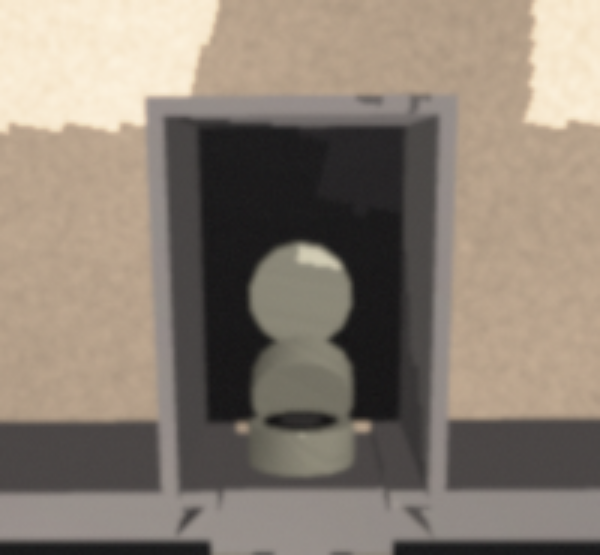

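Capsule 3 stands on edge against the tray wall at (300,445) in this crop. Its top is well below the floor edge, so its centre is at about z 30 mm and inside the slot. Capsules 1 and 2 lie at (301,293) and (302,380). The arm is clear.

```bash
python3 -c "
from plant import ctrl
print(ctrl.close_job())"
```

```text
the job is handed in; nothing more can be done
None
```

I handed the job in at about 21 s; the hand-in returned no verdict. All three capsules went through the gate into the catch slot one at a time (the third is standing on edge against the tray wall, centre about 30 mm by my estimate), and I kept the fingers away from the buzzer and the objects beside the tray.

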